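# Lift the punch-guide plate off its dowels

## Task

Take the punch-guide plate with the red grip bar off its fixture, drawing it straight up off the two locating dowels and keeping it level so that it does not bind. Set it down gently, without dropping it, flat in the middle of the green rubber mat and lengthwise with the mat, and let go. Leave the plate with the yellow grip bar seated on its own dowels.

Things in the scene. Friction and masses are not known exactly. Their poses are not given: they have to be found in the camera images.
- red_plate_grip (a point): grip point of the plate to be moved: on the red grip bar that stands upright on the plate's middle, 16 mm wide (along x), 50 mm long (along y), 36 mm tall. The point lies on the plate's vertical centre line, 12 mm below the bar's top, 24 mm above the plate's upper face, 32 mm above its underside. z is up out of the plate, y along its long side
- red_plate: that plate: loose, bare metal, 70 x 110 x 8 mm, about 0.25 kg, with rows of small dark bores; origin in the centre of its underside, axes as above. Two 9.5 mm through holes at y = +45 and -45 mm sit over the dowels, whose tips stand 10 mm above its upper face while it is seated
- red_base: fixed fixture under the red-gripped plate at the start: dark steel block 90 x 130 x 15 mm, origin in the centre of its underside, y along its long side. Two upright steel dowels, 8 mm thick, rise 18 mm above its upper face at y = +45 and -45 mm. The plate sits flat on the block, the same way round
- mat: fixed green rubber mat lying on the worktop, 110 x 150 mm and 3 mm thick; origin in the centre of its underside, y along its long side, z up. Either end may be either way round for the plate
- yellow_plate_grip (a point): grip point of the other guide plate, alike but with a yellow grip bar, seated on a fixture like the first one; to be left alone

How it is judged:
By the outcome, as a careful person would: the job done as asked, in the order asked, and still so for the second after the job is handed in, with the robot touching nothing.
It also fails if it takes over 42 s, if anything falls off the work surface, if the arm or the gripper's body presses on something with over 40 N, if the wrist force passes 120 N, or if a joint passes its speed limit or range.

## Robot

A 7-joint arm with a two-finger parallel gripper is mounted at the origin on a cart in front of the work surface, level with it; the furniture and walls round the work are solid. World frame = base frame: x ahead of the robot, y to its left, z up, the work surface at z = 0. Lengths are in m, angles in rad, forces in N, time in s.
With the tool pointing down it reaches from about 0.4 to 0.85 m from the base axis. Payload 10.4 kg.
Tool frame: the origin (TCP) lies midway between the tips of the shut fingers; the grasp point (between the pads) lies 19 mm behind it; z points along the fingers, y is the line along which they close (so a half turn about z gives the same grasp; the last joint's range is limited). The gripper opens to 85 mm and grips with 20 to 120 N. Pads are 22 mm wide; open, the fingers measure 114 mm over their backs; the gripper's body (76 mm by 85 mm) begins 54 mm behind the grasp point. The pads swing forward as they close: fully open they stand 13 mm farther back than shut.
Start: joints at [1.29, 0.332, -0.065, 1.46, 0.022, 1.35, -0.088], TCP at [0.159, -0.604, 0.203] pointing down, gripper open.
Joint ranges: [-2.6, 2.6], [-0.5, 2.12], [-1.47, 1.34], [0.16, 2.42], [-1.27, 4.41], [0.06, 2.06], [-2.6, 2.6]. Speed limits (rad/s): [2.22, 2.22, 2.79, 2.79, 3.14, 3.14, 3.14].

## Interface

Orientations are given as a unit quaternion [x, y, z, w].
In Python, from workcell import get_obs, camera, camera_params, hand_in gives the robot as it stands.
- The arm moves only by the tool carry_out, never from a script. Its argument "commands" is a list that holds one entry, the list of rows, each a list of 6 numbers: the shift along the tool's x, y, z in units of 40 mm (1.0 is 40 mm), then the turn, a rotation vector about the tool's x, y, z in units of 6 degrees (1.0 is 6 degrees). In form: [[[x, y, z, ax, ay, az], ...]]. A call has 1 to 20 rows; each row shifts and turns the commanded pose from where the row before left it, along the tool's axes as they then stand; what a row does not reach is not made up. A row lasts 1/12 s, in which the tool goes at most 41.7 mm and 7.16 degrees, less where a joint would pass 70% of its speed; a pose out of reach is approached as far as the arm can. A call is refused whole if a number of a shift passes 1 or a number of a turn 1, either way. A call with a gripper value outside its range is refused whole. "hand" is the closure, from -1 (fully open) to 1 (shut), set as the call begins (left out, the last holds). The fingers move at their own pace and stop on an object; "force" is the grip in N (left out, the last holds). Time passes only in rows, so rows that do not move let the fingers close. It gives the time, the measured TCP pose, the force, the opening and the grip force at its end, in the units of the state.
- get_obs(): the state, without advancing time (a new reading comes with each control period).
- camera(name): name is "side" or "top"; returns the picture (420x560x3 uint8, red, green, blue); there is no depth.
- camera_params(name): a dict with "mtx" (3x3 intrinsics, pixels), "R" (3x3) and "t" (3): a world point X has camera coordinates R X + t. Camera axes: x right, y down, z forward; pixel columns grow to the right and rows downward; lengths in m; the calibration is good to about 2 mm. A picture is of the moment at which its call begins. camera_params takes no time and is no camera call.
- hand_in(): hands the job in; it is judged then, once.
The state is a dict: "clock": time; "joint_pos": joint angles; "joint_velocities": joint speeds; "tau": joint torques, N m; "position": TCP position; "ee_rot": TCP orientation; "ft_force": force on the tool from outside, world axes, zero at the start; "torque": the same for the moment, N m; "grip_width": opening from 0.0 (shut) to 1.0 (fully open); "grasp_force": force on a finger pad.
Only numpy, scipy, OpenCV 4.12 (cv2) and the standard library are available. Lean on these libraries where they do the work, as an engineer would, in place of code of your own. Each camera call takes 0.05 s, during which the arm holds its last target. There are 200 camera calls.

## Working session

There is one attempt and no reset: what is moved stays moved. The work goes in short steps, Python scripts to look and compute and a tool call to move; the robot and the scene stay as the last step left them, time stands still between calls to the robot, and variables do not carry over. Pictures are saved under pics/ and viewed, at most 11 in all, crops included, and the job is handed in when it is done.

Besides the shell and the picture viewer there is one more tool, called after "Emit:" as name(argument=value, ...) on one line, values as JSON. carry_out: Moves the arm, as the interface text tells. Its arguments: {"type":"object","properties":{"commands":{"type":"array"},"hand":{"type":"number"},"force":{"type":"number"}},"required":["commands"]}

```bash
mkdir -p pics; ls; python3 - <<'E'
from workcell import *
import cv2
for n in("top","side"):
    cv2.imwrite(f"pics/{n}0.png",camera(n)[:,:,::-1]); p=camera_params(n); print(n,p)
o=get_obs(); print(o)
E
```

```text
pics
top {'mtx': array([[499.98859481,   0.        , 279.10035278],
       [  0.        , 499.98859481, 212.43839685],
       [  0.        ,   0.        ,   1.        ]]), 'R': array([[ 0.02610061, -0.99963308,  0.00724315],
       [-0.99788145, -0.02648545, -0.0594233 ],
       [ 0.05959334, -0.00567682, -0.9982066 ]]), 't': array([-0.11855135,  0.54785951,  1.11030588])}
side {'mtx': array([[459.5844721 ,   0.        , 281.46998099],
       [  0.        , 459.5844721 , 214.52197902],
       [  0.        ,   0.        ,   1.        ]]), 'R': array([[-0.92903461, -0.36996076,  0.00487152],
       [-0.14329699,  0.34764189, -0.9266127 ],
       [ 0.3411168 , -0.86155334, -0.37598561]]), 't': array([0.45156285, 0.18363353, 0.76390345])}
{'clock': 0.1, 'joint_pos': array([ 1.29043674,  0.33277614, -0.06469548,  1.46079997,  0.02158993,
        1.34991462, -0.08854992]), 'joint_velocities': array([-0.00023461, -0.00101717, -0.00063614, -0.0028227 ,  0.0006755 ,
       -0.000158  ,  0.00048494]), 'tau': array([ 1.41186982e-03, -6.26743627e+01,  4.92943777e-02, -3.92427421e+01,
        1.64303306e-02,  6.98411037e-03,  5.77938295e-05]), 'position': array([ 0.15923015, -0.60401501,  0.20194321]), 'ee_rot': array([ 9.91708777e-01,  1.28504240e-01, -9.97346253e-05, -5.93277677e-04]), 'ft_force': array([0.0970146 , 0.59654021, 0.2642424 ]), 'torque': array([-0.00760708, -0.04312889, -0.04123211]), 'grasp_force': 0.0, 'grip_width': 1.0004876061103956}
```

View pics/top0.png

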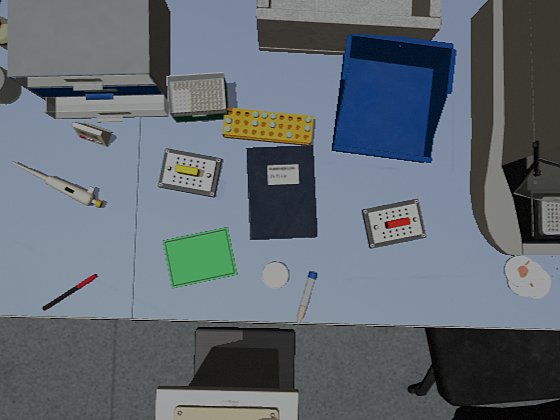

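View pics/side0.png

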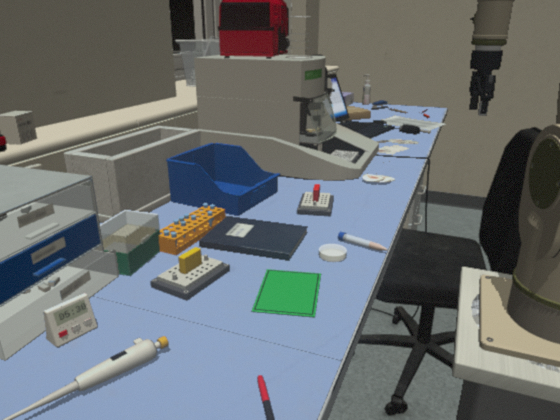

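The top view shows the red-gripped fixture at about (397,224), the green mat at (200,257), and the yellow-gripped fixture at (190,171). The microscope arm is to the right of the red fixture, at about (500,240). The side view agrees, and the robot hand is still off the table.

```bash
cat > h.py <<'E'
import numpy as np, cv2
from workcell import *
from scipy.spatial.transform import Rotation as Rn
def back(n,uv,z):
    p=camera_params(n); uv=np.atleast_2d(uv).astype(float)
    d=np.c_[uv,np.ones(len(uv))]@np.linalg.inv(p["mtx"]).T@p["R"]
    c=-p["R"].T@p["t"]; return c+d*((z-c[2])/d[:,2])[:,None]
def proj(n,X):
    p=camera_params(n); q=(np.atleast_2d(X)@p["R"].T+p["t"])@p["mtx"].T; return q[:,:2]/q[:,2:]
def rect(m,n,z):
    k,l,s,c=cv2.connectedComponentsWithStats(m.astype(np.uint8)); i=1+s[1:,4].argmax()
    ct=max(cv2.findContours((l==i).astype(np.uint8),0,2)[0],key=cv2.contourArea)[:,0]
    w=back(n,ct,z)[:,:2]; r=cv2.minAreaRect((w*1000).astype(np.float32)); return r,s[i]
E
python3 - <<'E'
from h import *
a=cv2.imread("pics/top0.png"); h=cv2.cvtColor(a,cv2.COLOR_BGR2HSV); H,S,V=[h[...,i].astype(int) for i in range(3)]
roi=np.zeros(H.shape,bool); roi[185:265,350:440]=1
red=((H<8)|(H>172))&(S>130)&roi
print("bar z.059",rect(red,"top",.059))
grn=(H>45)&(H<80)&(S>100)&(V>60); roi[:]=0; roi[215:300,150:250]=1
print("mat",rect(grn&roi,"top",.003))
roi[:]=0; roi[185:265,350:440]=1
blue=(H>100)&(H<130)&(S>50)
nb=~blue&roi
print("base",rect(nb,"top",.015))
pl=roi&(S<40)&(V>110); pl=cv2.morphologyEx(pl.astype(np.uint8),3,np.ones((7,7)))
print("plate z.023",rect(pl,"top",.023))
b=cv2.imread("pics/side0.png")
h=cv2.cvtColor(b,cv2.COLOR_BGR2HSV);H,S,V=[h[...,i].astype(int) for i in range(3)]
r=np.zeros(H.shape,bool); r[240:330,240:335]=1
print("mat side",rect((H>45)&(H<80)&(S>100)&r,"side",.003))
A=cv2.resize(a[190:260,355:435],None,fx=6,fy=6,interpolation=2); B=cv2.resize(b[170:225,280:350],None,fx=6,fy=6,interpolation=2)
B=cv2.copyMakeBorder(B,0,A.shape[0]-B.shape[0],0,0,0)
cv2.imwrite("pics/crop.png",cv2.resize(np.hstack([A,B]),None,fx=.85,fy=.85))
E
```

```text
bar z.059 (((533.2379760742188, -360.465087890625), (15.173189163208008, 53.874698638916016), 12.084680557250977), array([385, 218,  25,  10, 171], dtype=int32))
mat (((445.4979553222656, 73.82245635986328), (109.85127258300781, 149.73899841308594), 13.421350479125977), array([ 163,  227,   74,   61, 3052], dtype=int32))
base (((518.387939453125, -364.7503662109375), (153.3654327392578, 200.87265014648438), 1.4776825904846191), array([ 350,  196,   90,   69, 4415], dtype=int32))
plate z.023 (((533.7120361328125, -362.69647216796875), (83.0118179321289, 126.68721771240234), 12.572510719299316), array([ 363,  200,   63,   47, 1454], dtype=int32))
mat side (((444.7080993652344, 69.77202606201172), (109.5479736328125, 150.90330505371094), 13.220422744750977), array([ 252,  269,   69,   48, 2558], dtype=int32))
```

View pics/crop.png

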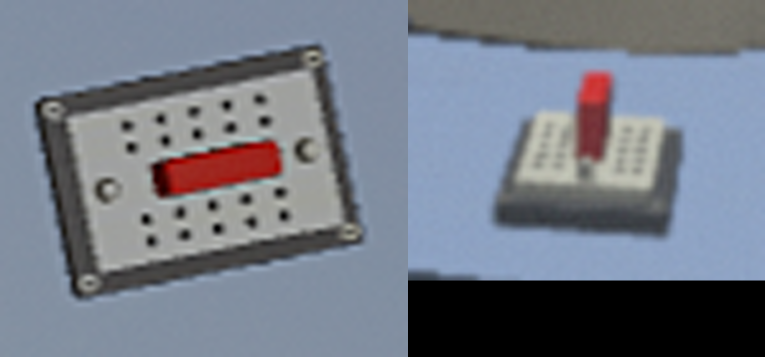

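```bash
cat >> h.py <<'E'
def masks(n,im,roi):
    h=cv2.cvtColor(im,cv2.COLOR_BGR2HSV); H,S,V=[h[...,i].astype(int) for i in range(3)]
    r=np.zeros(H.shape,bool); u,v,U,W=roi; r[v:W,u:U]=1
    return r&((H<10)|(H>170))&(S>100)
def hullc(n,x,y,yaw,zb=.023,sz=(.016,.05,.036)):
    P=np.array([[a*sz[0]/2,b*sz[1]/2,0] for a in(-1,1) for b in(-1,1)]); P=np.r_[P,P+[0,0,sz[2]]]
    P=P@Rn.from_euler("z",yaw).as_matrix().T+[x,y,zb]
    q=cv2.convexHull(proj(n,P).astype(np.float32)); M=cv2.moments(q); return np.array([M["m10"]/M["m00"],M["m01"]/M["m00"]]),M["m00"]
def fitbar(n,im,roi,yaw,x0,zb=.023):
    from scipy.optimize import least_squares
    m=masks(n,im,roi); v,u=np.nonzero(m); c=np.array([u.mean(),v.mean()])
    s=least_squares(lambda p:hullc(n,*p,yaw,zb)[0]-c,x0,x_scale=.01); return s.x,m.sum(),hullc(n,*s.x,yaw,zb)[1]
E
python3 - <<'E'
from h import *
a=cv2.imread("pics/top0.png");b=cv2.imread("pics/side0.png")
yaw=np.radians(12.5)
print(fitbar("top",a,(350,185,440,265),yaw,[.53,-.36])); print(fitbar("side",b,(295,175,345,215),yaw,[.53,-.36]))
dt=np.array([[103,188],[308,150]])/5.1+[355,190]; d=back("top",dt,.033); print("dowels",d, d.mean(0),np.linalg.norm(d[0]-d[1]), np.degrees(np.arctan2(*(d[0]-d[1])[:2]*[-1,1])))
s=np.array([[52,109],[314,58],[350,233],[88,284]])/5.1+[355,190]; w=back("top",s,.015); print("screws",w.mean(0),np.linalg.norm(np.diff(w,axis=0),axis=1)); e=w[0]-w[1]; print(np.degrees(np.arctan2(-e[0],e[1])))
print("near dowel side pred",proj("side",np.r_[d]))
E
```

```text
(array([ 0.53250275, -0.36      ]), np.int64(173), 195.75985547038727)
(array([ 0.53481764, -0.37415738]), np.int64(80), 127.26879678480327)
dowels [[ 0.52340115 -0.31817503  0.033     ]
 [ 0.54232926 -0.40742581  0.033     ]] [ 0.53286521 -0.36280042  0.033     ] 0.09123581478588727 11.973749906208296
screws [ 0.53280801 -0.36512576  0.015     ] [0.11893833 0.07902068 0.11846509]
12.520808251197387
near dowel side pred [[313.2160214  202.09598198]
 [316.67024464 190.85686942]]
```

The red bar is at about (0.533, -0.3625), yaw 12.3°. The dowel spacing measures 91 mm (should be 90), so the fix is sound. The mat centre is at about (0.445, 0.072), yaw 13.3°. Moving above the red bar.

Emit:
carry_out(commands=[[[0.53, -0.173, -0.05, 0, 0, 0], [0.53, -0.173, -0.05, 0, 0, 0], [0.53, -0.173, -0.05, 0, 0, 0], [0.53, -0.173, -0.05, 0, 0, 0], [0.53, -0.173, -0.05, 0, 0, 0], [0.53, -0.173, -0.05, 0, 0, 0], [0.53, -0.173, -0.05, 0, 0, 0], [0.53, -0.173, -0.05, 0, 0, 0], [0.53, -0.173, -0.05, 0, 0, 0], [0.53, -0.173, -0.05, 0, 0, 0], [0.53, -0.173, -0.05, 0, 0, 0], [0.53, -0.173, -0.05, 0, 0, 0], [0.53, -0.173, -0.05, 0, 0, 0], [0.53, -0.173, -0.05, 0, 0, 0], [0.53, -0.173, -0.05, 0, 0, 0], [0.53, -0.173, -0.05, 0, 0, 0], [0.53, -0.173, -0.05, 0, 0, 0], [0.53, -0.173, -0.05, 0, 0, 0], [0.53, -0.173, -0.05, 0, 0, 0], [0.53, -0.173, -0.05, 0, 0, 0]]], hand=-1, force=60)

```text
clock: 1.77
position: [0.5347, -0.3617, 0.2423]
ee_rot: [0.992, 0.128, -0.0, -0.0]
ft_force: [-0.0, -0.5, -0.3]
grip_width: 1.003
grasp_force: 0.0
```

Emit:
carry_out(commands=[[[0, 0, 0, 0, 0, -0.97], [0, 0, 0, 0, 0, -0.97], [0, 0, 0, 0, 0, -0.97], [0, 0, 0, 0, 0, -0.97], [0, 0, 0, 0, 0, -0.97], [0, 0, 0, 0, 0, -0.97], [0, 0, 0, 0, 0, -0.97], [0, 0, 0, 0, 0, -0.97], [0, 0, 0, 0, 0, -0.97], [0, 0, 0, 0, 0, -0.97], [0, 0, 0, 0, 0, -0.97], [0, 0, 0, 0, 0, -0.97], [0, 0, 0, 0, 0, -0.97], [0, 0, 0, 0, 0, -0.97], [0, 0, 0, 0, 0, -0.97], [0, 0, 0, 0, 0, 0], [0, 0, 0, 0, 0, 0]]])

```text
clock: 3.18
position: [0.5339, -0.3625, 0.2422]
ee_rot: [0.63, 0.777, 0.0, -0.0]
ft_force: [0.3, -0.0, -0.2]
grip_width: 1.002
grasp_force: 0.0
```

```bash
cat >> h.py <<'E'
def tool(goal,yaw=None):
    o=get_obs(); R=Rn.from_quat(o["ee_rot"]); print("t",round(o["clock"],2),"pos",o["position"].round(4),"F",o["ft_force"].round(1),"w",round(o["grip_width"],3),"gf",round(o["grasp_force"],1),"j7",o["joint_pos"][6].round(2))
    y=R.as_matrix()[:,1]; print("tool y deg",np.degrees(np.arctan2(y[1],y[0])).round(2),"z",R.as_matrix()[:,2].round(4))
    print("shift units",(R.inv().apply(np.array(goal)-o["position"])/.04).round(3))
    if yaw is not None:
        x=np.array([-np.sin(np.radians(yaw)),np.cos(np.radians(yaw)),0]); G=Rn.from_matrix(np.c_[x,np.cross([0,0,-1],x),[0,0,-1]])
        print("turn units",np.degrees((R.inv()*G).as_rotvec()).round(2)/6)
E
python3 -c "
from h import *
tool([.533,-.3625,.031],12.3)
cv2.imwrite('pics/t1.png',camera('top')[150:300,320:500,::-1].repeat(3,0).repeat(3,1))"
```

```text
t 3.18 pos [ 0.5339 -0.3625  0.2422] F [ 0.3 -0.  -0.2] w 1.002 gf 0.0 j7 0.6
tool y deg 11.88 z [-4.e-04  4.e-04 -1.e+00]
shift units [ 1.000e-03 -2.000e-02  5.281e+00]
turn units [-0.00333333 -0.005      -0.07      ]
```

Emit:
carry_out(commands=[[[0, -0.02, 0.5, 0, 0, -0.07], [0, 0, 0.5, 0, 0, 0], [0, 0, 0.5, 0, 0, 0], [0, 0, 0.5, 0, 0, 0], [0, 0, 0.5, 0, 0, 0], [0, 0, 0.5, 0, 0, 0], [0, 0, 0.5, 0, 0, 0], [0, 0, 0.5, 0, 0, 0], [0, 0, 0.4, 0, 0, 0], [0, 0, 0.3, 0, 0, 0], [0, 0, 0.2, 0, 0, 0], [0, 0, 0.2, 0, 0, 0], [0, 0, 0.15, 0, 0, 0], [0, 0, 0, 0, 0, 0], [0, 0, 0, 0, 0, 0], [0, 0, 0, 0, 0, 0]]])

```text
clock: 4.57
position: [0.5338, -0.3629, 0.0334]
ee_rot: [0.626, 0.78, 0.0, 0.001]
ft_force: [-0.4, 0.4, 0.9]
grip_width: 1.002
grasp_force: 0.0
```

```bash
python3 -c "
from h import *
tool([.533,-.3625,.031],12.3)
T=camera('top')[185:265,350:440,::-1].repeat(4,0).repeat(4,1);S=camera('side')[140:220,270:360,::-1].repeat(4,0).repeat(4,1)
cv2.imwrite('pics/c2.png',np.hstack([T,S]))"
```

```text
t 4.57 pos [ 0.5338 -0.3629  0.0334] F [-0.4  0.4  0.9] w 1.002 gf 0.0 j7 0.55
tool y deg 12.48 z [ 1.e-03 -7.e-04 -1.e+00]
shift units [ 0.013 -0.017  0.06 ]
turn units [0.00833333 0.00833333 0.03      ]
```

View pics/c2.png

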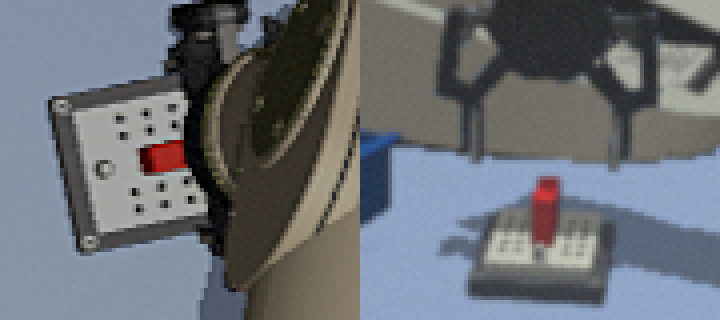

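```bash
python3 -c "
from h import *
o=get_obs();R=Rn.from_quat(o['ee_rot']).as_matrix();p=o['position']
for n,off,sh in(('top',(350,185),0),('side',(270,140),360)):
  for dz in(-.013,-.013-.05):
    for s in(-1,0,1):
      q=proj(n,p+R[:,2]*dz+R[:,1]*s*.0425)[0]; print(n,dz,s,q.round(1),((q-off)*4+[sh,0]).round())
"
```

```text
top -0.013 -1 [400.8 241.6] [203. 226.]
top -0.013 0 [396.8 222.5] [187. 150.]
top -0.013 1 [392.9 203.6] [172.  74.]
top -0.063 -1 [406.7 241.6] [227. 226.]
top -0.063 0 [402.6 221.6] [210. 146.]
top -0.063 1 [398.4 201.8] [194.  67.]
side -0.013 -1 [330.7 192.5] [603. 210.]
side -0.013 0 [314.9 191.6] [540. 206.]
side -0.013 1 [299.3 190.7] [477. 203.]
side -0.063 -1 [331.5 174.6] [606. 139.]
side -0.063 0 [315.5 173.8] [542. 135.]
side -0.063 1 [299.6 173. ] [479. 132.]
```

```bash
python3 -c "
from h import *
R=Rn.from_quat([.9917,.1285,0,0]).as_matrix();p=np.array([.15923,-.60401,.2019])
for dz in(0,-.013):
    for s in(-1,0,1): print(dz,s,proj('side',p+R[:,2]*dz+R[:,1]*s*.0425)[0].round(1))
o=get_obs();p=o['position']
print('bar top/bottom, side',proj('side',[[.533,-.3625,.059],[.533,-.3625,.023]]).round(1))
a=cv2.imread('pics/side0.png')[30:130,440:540]; b=camera('side')[100:220,250:370,::-1]
cv2.imwrite('pics/c3.png',np.hstack([a.repeat(4,0).repeat(4,1),b[:100,:100].repeat(4,0).repeat(4,1)]))"
```

```text
0 -1 [477.9 131.7]
0 0 [473.7 128.5]
0 1 [469.7 125.5]
-0.013 -1 [478.7 126.9]
-0.013 0 [474.4 123.8]
-0.013 1 [470.4 120.9]
bar top/bottom, side [[315.2 187.2]
 [314.8 199.8]]
```

View pics/c3.png

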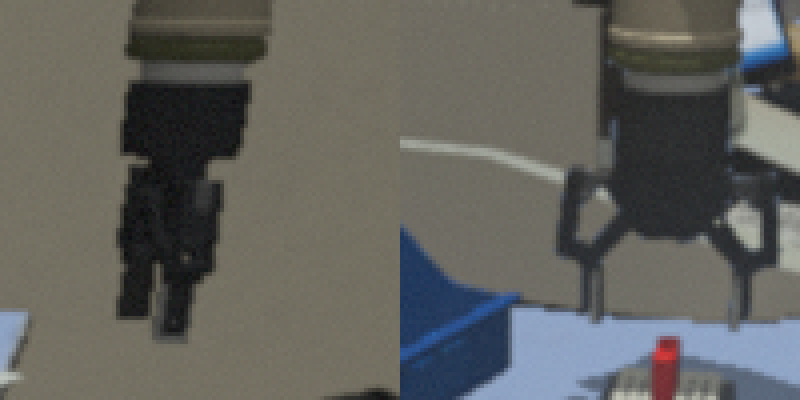

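The crops show the fingertips about 11 px above where the reported TCP puts them. At the start pose they were about 12 px too high as well. So the hand really sits about 29 mm higher than reported, with its tips still above the bar top. I'll lower it part way and re-measure.

Emit:
carry_out(commands=[[[0, 0, 0.15, 0, 0, 0], [0, 0, 0.15, 0, 0, 0], [0, 0, 0.15, 0, 0, 0], [0, 0, 0.1, 0, 0, 0], [0, 0, 0, 0, 0, 0], [0, 0, 0, 0, 0, 0]]])

```text
clock: 5.22
position: [0.5331, -0.3624, 0.0101]
ee_rot: [0.626, 0.78, -0.0, -0.0]
ft_force: [0.4, 0.0, -0.5]
grip_width: 1.002
grasp_force: 0.0
```

```bash
python3 -c "
from h import *
tool([.533,-.3625,.031],12.3)
T=camera('top')[180:260,360:450,::-1];S=camera('side')[150:220,280:350,::-1]
T=cv2.resize(T,None,fx=4,fy=4,interpolation=2);S=cv2.resize(S,None,fx=6,fy=6,interpolation=2)
T=cv2.copyMakeBorder(T,0,100,0,0,0)
cv2.imwrite('pics/c4.png',np.hstack([T,S]))"
```

```text
t 5.22 pos [ 0.5331 -0.3624  0.0101] F [ 0.4  0.  -0.5] w 1.002 gf 0.0 j7 0.54
tool y deg 12.49 z [-7.e-04  5.e-04 -1.e+00]
shift units [-0.001 -0.002 -0.522]
turn units [-0.005      -0.00666667  0.03166667]
```

View pics/c4.png

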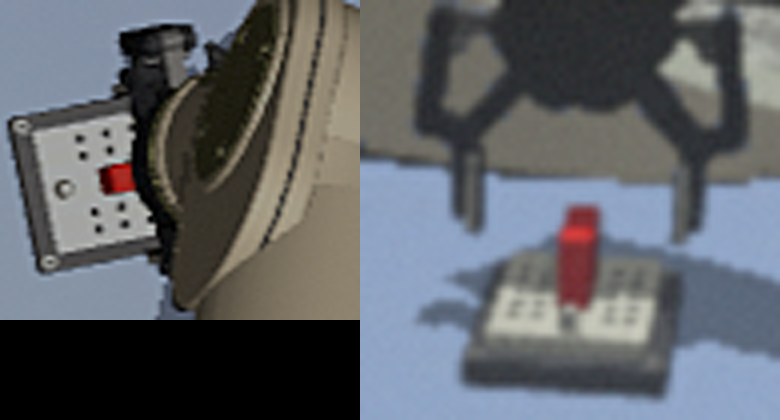

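```bash
python3 -c "
from h import *
o=get_obs();R=Rn.from_quat(o['ee_rot']).as_matrix();p=o['position']+[0,0,.03]
for z in(.1,.13,.16):
  q=back('top',[[399.5,189.5],[389.,203],[401,246]],z)
  print(z,((q-p)@R).round(3).tolist())
q=back('side',[[300,188.7],[333.3,190.3]],.054);print(((q-p)@R).round(4), q.round(3))
"
```

```text
0.1 [[-0.007, 0.067, -0.059], [0.021, 0.044, -0.059], [0.014, -0.049, -0.059]]
0.13 [[0.001, 0.066, -0.089], [0.028, 0.043, -0.089], [0.022, -0.047, -0.089]]
0.16 [[0.009, 0.064, -0.119], [0.035, 0.042, -0.119], [0.029, -0.046, -0.119]]
[[ 0.0051  0.0401 -0.0132]
 [ 0.0027 -0.0492 -0.0132]] [[ 0.572 -0.349  0.054]
 [ 0.485 -0.371  0.054]]
```

Emit:
carry_out(commands=[[[0, 0, 0.08, 0, 0, 0], [0, 0, 0.08, 0, 0, 0], [0, 0, 0.08, 0, 0, 0], [0, 0, 0, 0, 0, 0], [0, 0, 0, 0, 0, 0]]])

```text
clock: 5.73
position: [0.5331, -0.3625, 0.0007]
ee_rot: [0.626, 0.78, -0.0, -0.0]
ft_force: [-0.6, -0.2, -0.5]
grip_width: 0.999
grasp_force: 0.0
```

Emit:
carry_out(commands=[[[0, 0, 0, 0, 0, 0], [0, 0, 0, 0, 0, 0], [0, 0, 0, 0, 0, 0], [0, 0, 0, 0, 0, 0], [0, 0, 0, 0, 0, 0], [0, 0, 0, 0, 0, 0], [0, 0, 0, 0, 0, 0], [0, 0, 0, 0, 0, 0], [0, 0, 0, 0, 0, 0], [0, 0, 0, 0, 0, 0], [0, 0, 0, 0, 0, 0], [0, 0, 0, 0, 0, 0]]], hand=1, force=40)

```text
clock: 6.73
position: [0.5332, -0.3627, 0.0012]
ee_rot: [0.626, 0.78, -0.0, 0.0]
ft_force: [-4.1, 0.6, 5.5]
grip_width: 0.176
grasp_force: 40.7
```

```bash
python3 -c "
from h import *
tool([.533,-.3625,.0],12.3); print(get_obs()['torque'].round(2))
T=camera('top')[180:260,360:450,::-1];S=camera('side')[150:220,280:350,::-1]
T=cv2.resize(T,None,fx=4,fy=4,interpolation=2);S=cv2.resize(S,None,fx=6,fy=6,interpolation=2)
T=cv2.copyMakeBorder(T,0,100,0,0,0)
cv2.imwrite('pics/c5.png',np.hstack([T,S]))"
```

```text
t 6.73 pos [ 0.5332 -0.3627  0.0012] F [-4.1  0.6  5.5] w 0.176 gf 40.7 j7 0.54
tool y deg 12.48 z [-0.e+00 -2.e-04 -1.e+00]
shift units [ 0.007 -0.004  0.03 ]
turn units [-0.          0.00166667  0.03      ]
[0.07 0.56 0.09]
```

View pics/c5.png

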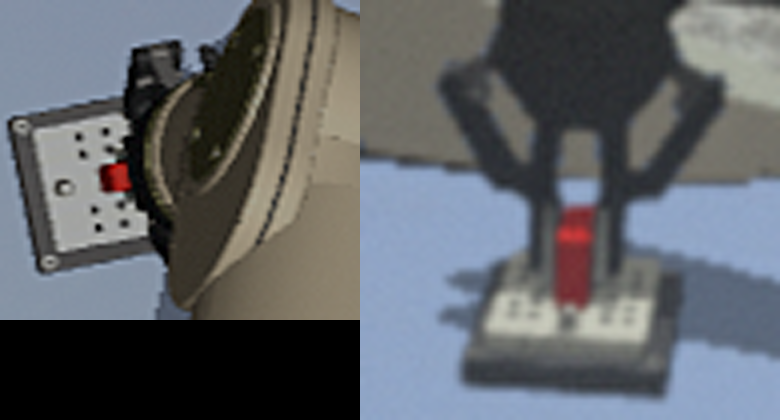

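Gripped: opening 15 mm (bar 16 mm), forces small. Starting a slow straight lift.

Emit:
carry_out(commands=[[[0, -0.01, 0, 0, 0, 0], [0, 0, 0, 0, 0, 0], [0, 0, -0.03, 0, 0, 0], [0, 0, -0.03, 0, 0, 0], [0, 0, -0.03, 0, 0, 0], [0, 0, -0.03, 0, 0, 0], [0, 0, 0, 0, 0, 0]]], hand=1, force=60)

```text
clock: 7.42
position: [0.5329, -0.3626, 0.0058]
ee_rot: [0.626, 0.78, 0.0, -0.0]
ft_force: [-0.4, -0.6, -2.3]
grip_width: 0.176
grasp_force: 58.4
```

Lifted 5 mm with only the plate's weight on the wrist, so it isn't binding. Continuing.

Emit:
carry_out(commands=[[[0, 0, -0.05, 0, 0, 0], [0, 0, -0.05, 0, 0, 0], [0, 0, -0.05, 0, 0, 0], [0, 0, -0.05, 0, 0, 0], [0, 0, -0.05, 0, 0, 0], [0, 0, -0.05, 0, 0, 0], [0, 0, -0.05, 0, 0, 0], [0, 0, -0.05, 0, 0, 0], [0, 0, -0.05, 0, 0, 0], [0, 0, -0.05, 0, 0, 0], [0, 0, -0.1, 0, 0, 0], [0, 0, -0.2, 0, 0, 0], [0, 0, -0.3, 0, 0, 0], [0, 0, -0.4, 0, 0, 0], [0, 0, -0.4, 0, 0, 0], [0, 0, -0.4, 0, 0, 0], [0, 0, -0.4, 0, 0, 0], [0, 0, -0.3, 0, 0, 0], [0, 0, -0.1, 0, 0, 0], [0, 0, 0, 0, 0, 0]]])

```text
clock: 9.08
position: [0.5336, -0.363, 0.1315]
ee_rot: [0.626, 0.78, 0.0, 0.001]
ft_force: [-0.6, -0.5, -3.8]
grip_width: 0.179
grasp_force: 58.6
```

```bash
python3 -c "
from h import *
tool([.445,.072,.13],13.3)
T=camera('top')[150:290,330:470,::-1];S=camera('side')[110:230,250:370,::-1]
T=cv2.resize(T,(420,420),interpolation=2);S=cv2.resize(S,(360,360),interpolation=2)
S=cv2.copyMakeBorder(S,0,60,0,0,0)
cv2.imwrite('pics/c6.png',np.hstack([T,S]))"
```

```text
t 9.08 pos [ 0.5336 -0.363   0.1315] F [-0.6 -0.5 -3.8] w 0.179 gf 58.6 j7 0.59
tool y deg 12.49 z [ 0.002  -0.0015 -1.    ]
shift units [11.098  0.19   0.016]
turn units [ 0.015       0.01833333 -0.135     ]
```

View pics/c6.png

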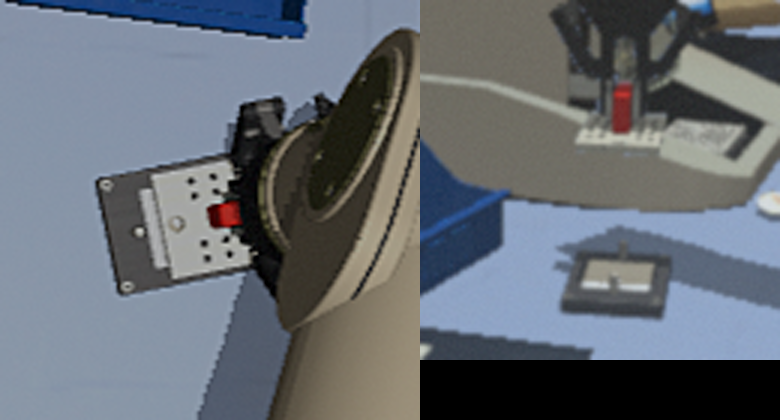

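The plate is level and clear of its dowels, and the fixture is left behind in both views. Carrying it over to the mat.

Emit:
carry_out(commands=[[[0.15, 0.01, 0, 0, 0, 0], [0.3, 0.01, 0, 0, 0, 0], [0.45, 0.01, 0, 0, 0, 0], [0.6, 0.01, 0, 0, 0, 0], [0.6, 0.01, 0, 0, 0, 0], [0.6, 0.01, 0, 0, 0, 0], [0.6, 0.01, 0, 0, 0, 0], [0.6, 0.01, 0, 0, 0, 0], [0.6, 0.01, 0, 0, 0, 0], [0.6, 0.01, 0, 0, 0, 0], [0.6, 0.01, 0, 0, 0, 0], [0.6, 0.01, 0, 0, 0, 0], [0.6, 0.01, 0, 0, 0, 0], [0.6, 0.01, 0, 0, 0, 0], [0.6, 0.01, 0, 0, 0, 0], [0.6, 0.01, 0, 0, 0, 0], [0.6, 0.01, 0, 0, 0, 0], [0.5, 0.01, 0, 0, 0, 0], [0.4, 0, 0, 0, 0, 0], [0.3, 0, 0, 0, 0, 0]]])

```text
clock: 10.85
position: [0.4476, 0.0512, 0.1293]
ee_rot: [0.625, 0.781, -0.0, -0.0]
ft_force: [-0.0, -0.2, -2.9]
grip_width: 0.18
grasp_force: 58.6
```

Emit:
carry_out(commands=[[[0.2, 0, 0, 0, 0, -0.07], [0.1, 0, 0, 0, 0, -0.07], [0, 0, 0, 0, 0, 0], [0, 0, 0, 0, 0, 0], [0, 0, 0, 0, 0, 0]]])

```text
clock: 11.27
position: [0.4466, 0.0597, 0.1297]
ee_rot: [0.621, 0.784, -0.0, 0.0]
ft_force: [0.5, -0.6, -2.9]
grip_width: 0.182
grasp_force: 58.6
```

```bash
python3 -c "
from h import *
tool([.445,.0725,.02],13.3)"
```

```text
t 11.27 pos [0.4466 0.0597 0.1297] F [ 0.5 -0.6 -2.9] w 0.182 gf 58.6 j7 -0.03
tool y deg 13.25 z [-1.e-04 -2.e-04 -1.e+00]
shift units [0.32  0.035 2.742]
turn units [-0.00166667  0.00166667 -0.00833333]
```

Emit:
carry_out(commands=[[[0.16, 0.035, 0.2, 0, 0, 0], [0.16, 0, 0.4, 0, 0, 0], [0, 0, 0.4, 0, 0, 0], [0, 0, 0.4, 0, 0, 0], [0, 0, 0.4, 0, 0, 0], [0, 0, 0.4, 0, 0, 0], [0, 0, 0.3, 0, 0, 0], [0, 0, 0.2, 0, 0, 0], [0, 0, 0.1, 0, 0, 0], [0, 0, 0, 0, 0, 0], [0, 0, 0, 0, 0, 0], [0, 0, 0, 0, 0, 0]]])

```text
clock: 12.27
position: [0.4455, 0.0735, 0.0185]
ee_rot: [0.62, 0.784, 0.0, 0.001]
ft_force: [-0.4, 1.0, -3.3]
grip_width: 0.173
grasp_force: 58.7
```

```bash
python3 -c "
from h import *
tool([.445,.0725,-.007],13.3)
T=camera('top');S=camera('side')
T=T[:,:,::-1].copy();S=S[:,:,::-1].copy(); cv2.imwrite('pics/T7.png',T);cv2.imwrite('pics/S7.png',S)
T=cv2.resize(T[210:310,150:250],(400,400),interpolation=2);S=cv2.resize(S[235:325,245:335],(400,400),interpolation=2)
cv2.imwrite('pics/c7.png',np.hstack([T,S]))"
```

```text
t 12.27 pos [0.4455 0.0735 0.0185] F [-0.4  1.  -3.3] w 0.173 gf 58.7 j7 -0.21
tool y deg 13.33 z [ 1.3e-03 -1.0e-04 -1.0e+00]
shift units [-0.021 -0.019  0.637]
turn units [0.01166667 0.00333333 0.005     ]
```

View pics/c7.png

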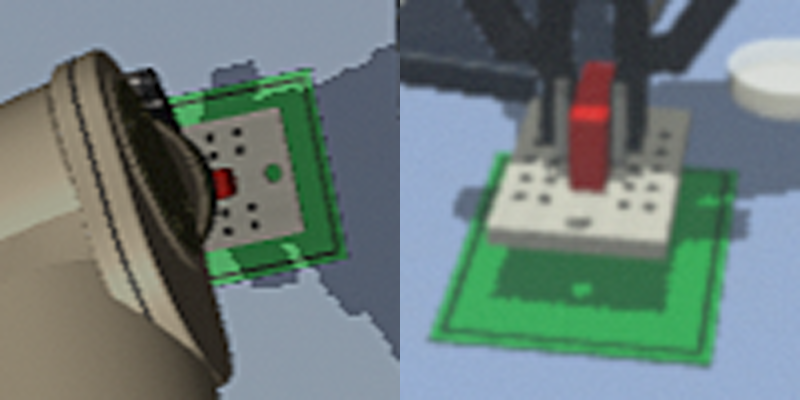

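```bash
python3 -c "
from h import *
yh=np.array([-np.sin(np.radians(13.3)),np.cos(np.radians(13.3))])
for z in(.0375,.0405,.0435):
  a=back('top',np.array([[283,105],[305,233]])/4+[150,210],z)[:,:2]; b=back('side',np.array([[88,231],[270,245]])/4.444+[245,235],z)[:,:2]
  print(z,'top',(a.mean(0)+.055*yh).round(4),np.linalg.norm(a[0]-a[1]).round(4),'side',(b.mean(0)-.055*yh).round(4),np.linalg.norm(b[0]-b[1]).round(4), [np.degrees(np.arctan2(*(e[0]-e[1])[::-1])).round(1) for e in(a,b)])
"
```

```text
0.0375 top [0.446  0.0696] 0.0713 side [0.4449 0.0648] 0.0715 [np.float64(11.6), np.float64(13.8)]
0.0405 top [0.4461 0.0693] 0.0711 side [0.4431 0.0695] 0.071 [np.float64(11.6), np.float64(13.8)]
0.0435 top [0.4461 0.069 ] 0.0709 side [0.4413 0.0741] 0.0704 [np.float64(11.6), np.float64(13.8)]
```

The plate's near and far edges put it within about 2 mm of the mat centre (short side 71 mm, should be 70). Lowering gently with a +2 mm correction along the length.

Emit:
carry_out(commands=[[[0.04, 0, 0.1, 0, 0, 0], [0, 0, 0.15, 0, 0, 0], [0, 0, 0.15, 0, 0, 0], [0, 0, 0.1, 0, 0, 0], [0, 0, 0.05, 0, 0, 0], [0, 0, 0.03, 0, 0, 0], [0, 0, 0, 0, 0, 0], [0, 0, 0, 0, 0, 0]]])

```text
clock: 13.03
position: [0.4446, 0.075, -0.0054]
ee_rot: [0.62, 0.784, 0.0, 0.0]
ft_force: [0.1, 0.1, -3.4]
grip_width: 0.174
grasp_force: 58.7
```

Emit:
carry_out(commands=[[[0, 0, 0.03, 0, 0, 0], [0, 0, 0.03, 0, 0, 0], [0, 0, 0, 0, 0, 0]]])

```text
clock: 13.28
position: [0.4445, 0.0749, -0.0079]
ee_rot: [0.62, 0.784, -0.0, 0.0]
ft_force: [-0.5, 0.5, -3.4]
grip_width: 0.178
grasp_force: 58.7
```

Emit:
carry_out(commands=[[[0, 0, 0.03, 0, 0, 0], [0, 0, 0, 0, 0, 0], [0, 0, 0, 0, 0, 0]]])

```text
clock: 13.53
position: [0.4445, 0.075, -0.009]
ee_rot: [0.62, 0.784, -0.0, 0.0]
ft_force: [-0.2, -0.7, -4.0]
grip_width: 0.175
grasp_force: 58.7
```

Emit:
carry_out(commands=[[[0, 0, 0.03, 0, 0, 0], [0, 0, 0, 0, 0, 0], [0, 0, 0, 0, 0, 0]]])

```text
clock: 13.78
position: [0.4445, 0.0749, -0.0103]
ee_rot: [0.62, 0.784, -0.0, -0.0]
ft_force: [0.4, -0.2, -3.2]
grip_width: 0.179
grasp_force: 58.7
```

Emit:
carry_out(commands=[[[0, 0, 0.02, 0, 0, 0], [0, 0, 0, 0, 0, 0], [0, 0, 0, 0, 0, 0]]])

```text
clock: 14.03
position: [0.4446, 0.0749, -0.0109]
ee_rot: [0.62, 0.784, -0.0, 0.0]
ft_force: [-1.3, -0.4, 1.6]
grip_width: 0.171
grasp_force: 59.3
```

Contact: the wrist force flipped from -3.4 to +1.6 N, at the expected height. I'll check the centring before letting go.

```bash
python3 -c "
from h import *
tool([.445,.0725,-.011],13.3)
T=camera('top');S=camera('side')
T=T[:,:,::-1].copy();S=S[:,:,::-1].copy()
T=cv2.resize(T[210:310,150:250],(400,400),interpolation=2);S=cv2.resize(S[235:325,245:335],(400,400),interpolation=2)
cv2.imwrite('pics/c8.png',np.hstack([T,S]))"
```

```text
t 14.03 pos [ 0.4446  0.0749 -0.0109] F [-1.3 -0.4  1.6] w 0.171 gf 59.3 j7 -0.26
tool y deg 13.33 z [ 1.e-04 -2.e-04 -1.e+00]
shift units [-0.062 -0.004  0.004]
turn units [0.         0.00166667 0.005     ]
```

View pics/c8.png

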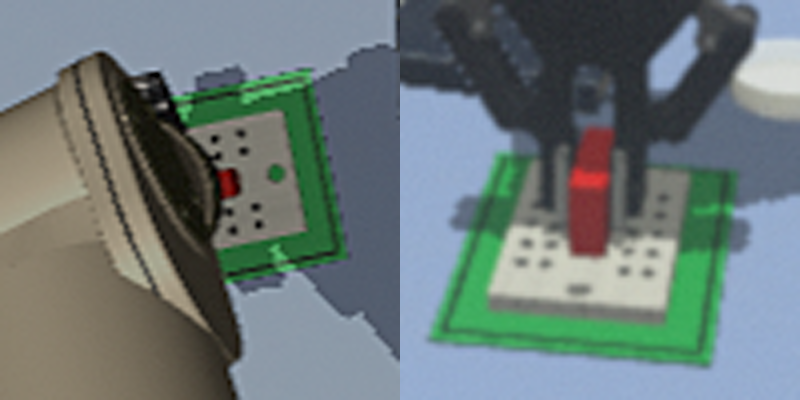

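```bash
python3 -c "
from h import *
yh=np.array([-np.sin(np.radians(13.3)),np.cos(np.radians(13.3))]);xh=np.array([yh[1],-yh[0]])
f=lambda n,p,z:back(n,np.array(p)/(4 if n=='top' else 4.444)+([150,210] if n=='top' else [245,235]),z)[:,:2]
a=f('top',[[284,110],[306,233]],.011);m=f('top',[[313,69],[347,257]],.003)
print('top -y margin',(a.mean(0)-m.mean(0))@yh,'x off',(a.mean(0)-m.mean(0))@xh,np.linalg.norm(a[0]-a[1]),np.linalg.norm(m[0]-m[1]))
b=f('side',[[88,300],[267,312]],.011);m=f('side',[[29,341],[311,367]],.003)
print('side +y margin',(m.mean(0)-b.mean(0))@yh,'x',(b.mean(0)-m.mean(0))@xh,np.linalg.norm(b[0]-b[1]),np.linalg.norm(m[0]-m[1]))
"
```

```text
top -y margin 0.019537203879168217 x off -0.0007378403838027214 0.070252007978834 0.10822292220321708
side +y margin 0.02101376260040641 x -0.00024743945056420087 0.07040122283396277 0.10924344068093922
```

Centred to within 1 mm both ways: margins 19.5 and 21 mm against the ideal 20. Letting go.

Emit:
carry_out(commands=[[[0, 0, 0.01, 0, 0, 0], [0, 0, 0, 0, 0, 0]]], force=20)

```text
clock: 14.3
position: [0.4446, 0.0749, -0.0109]
ee_rot: [0.62, 0.784, -0.0, 0.0]
ft_force: [-5.5, -2.2, 11.6]
grip_width: 0.179
grasp_force: 60.9
```

Emit:
carry_out(commands=[[[0, 0, 0, 0, 0, 0], [0, 0, 0, 0, 0, 0], [0, 0, 0, 0, 0, 0], [0, 0, 0, 0, 0, 0], [0, 0, 0, 0, 0, 0], [0, 0, 0, 0, 0, 0], [0, 0, 0, 0, 0, 0], [0, 0, 0, 0, 0, 0], [0, 0, 0, 0, 0, 0], [0, 0, 0, 0, 0, 0], [0, 0, 0, 0, 0, 0], [0, 0, 0, 0, 0, 0]]], hand=-1)

```text
clock: 15.3
position: [0.4445, 0.075, -0.0114]
ee_rot: [0.62, 0.784, -0.0, 0.0]
ft_force: [-0.4, -0.6, -0.4]
grip_width: 0.997
grasp_force: 0.0
```

Emit:
carry_out(commands=[[[0, 0, -0.1, 0, 0, 0], [0, 0, -0.2, 0, 0, 0], [0, 0, -0.3, 0, 0, 0], [0, 0, -0.4, 0, 0, 0], [0, 0, -0.5, 0, 0, 0], [0, 0, -0.5, 0, 0, 0], [0, 0, -0.5, 0, 0, 0], [0, 0, -0.5, 0, 0, 0], [0, 0, -0.4, 0, 0, 0], [0, 0, -0.2, 0, 0, 0], [0, 0, 0, 0, 0, 0], [0, 0, 0, 0, 0, 0]]])

```text
clock: 16.3
position: [0.4445, 0.0749, 0.1327]
ee_rot: [0.62, 0.784, 0.0, 0.0]
ft_force: [-0.2, -0.1, -0.6]
grip_width: 0.998
grasp_force: 0.0
```

```bash
python3 -c "
from h import *
tool([.445,.0725,-.011],13.3)
S=camera('side')[:,:,::-1].copy()
cv2.imwrite('pics/c9.png',cv2.resize(S[200:330,140:345],(800,507),interpolation=2))"
```

```text
t 16.3 pos [0.4445 0.0749 0.1327] F [-0.2 -0.1 -0.6] w 0.998 gf 0.0 j7 -0.06
tool y deg 13.32 z [ 7.e-04 -5.e-04 -1.e+00]
shift units [-0.058 -0.004  3.593]
turn units [0.005      0.00666667 0.00333333]
```

View pics/c9.png

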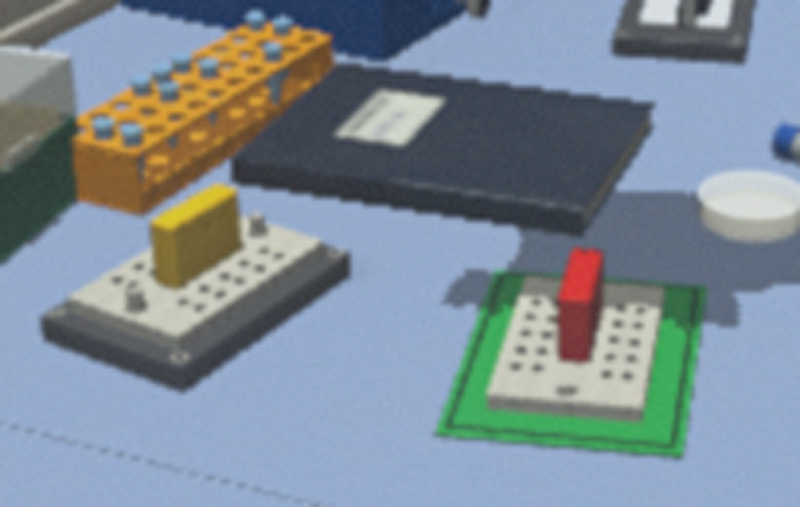

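The red plate lies flat, centred and lengthwise on the mat (about (572,345) in the crop). The yellow plate is still seated on its dowels, and the hand is clear.

```bash
python3 -c "
from workcell import hand_in
print(hand_in())"
```

```text
the job is handed in; nothing more can be done
None
```

The red plate was lifted straight off its dowels without binding and set down gently, flat, lengthwise and about 1 mm off centre on the mat. It was released, the yellow plate stayed seated on its dowels, and the job was handed in at about 16 s (no verdict was returned).

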